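# Lay the breakfast tray for a boiled egg

### The job

Please lay the breakfast tray for a boiled egg, seen from where you stand. Stand the plain coffee cup (not the patterned one) in the middle of the coaster, its handle pointing to the right of the tray; stand the egg cup on the tray to the left of the coaster, level with it, with the egg from the rack upright in it, and the salt shaker in the gap between coaster and egg cup, in line with them and clear of both by a finger's width. Lay the teaspoon flat on the tray in front of that row, parallel to the tray's front edge and centred on the salt shaker, handle end to the right; do not drop the egg, and leave the patterned cup and the jam jar where they stand.

Things in the scene. Friction and masses are not known exactly. Their poses are not given: they have to be found in the camera images.
- tray: wooden breakfast tray, fixed, 350 mm wide (y) and 250 mm deep (x), dark bar grip along each short end (top 36 mm above the worktop). Origin: centre of its underside, on the worktop; its floor is 8 mm above that. Wooden rim all round, 10 mm wide, its top 18 mm above the worktop. The tray's +x points away from the robot (to its back), +y to its left. Above the back of the worktop, from about x = 0.56 m on and 0.46 m up, hangs a wall cabinet.
- coaster: round cork coaster, 97 mm across, 8 mm thick, fixed on the right half of the tray and turned with it. Origin: centre of its underside (on the tray floor; its top is 16 mm above the worktop). Its +x points to the back of the tray, +y to the left of the tray.
- coffee_cup: plain cream-white coffee cup without a pattern (only a thin line round the rim), 55 mm tall, loose, about 0.13 kg. Bowl round, 59 mm across at the rim, tapering to 42 mm at the foot. Origin: underside, centre of the outline with handle; the bowl's axis lies 11.5 mm from it along +y, the handle reaches to 42 mm along -y (the handle points to -y of the cup). +z up.
- egg_cup: white footed egg cup, round, 49 mm across the rim, 61 mm tall, loose, about 0.07 kg, with a hollow top whose inner rim is about 42 mm across. Origin: centre of its underside, +z up.
- egg_rack: light wooden egg rack, 56 mm (x) by 160 mm (y), 22 mm tall, fixed, with three 31 mm holes in a row along its y, 50 mm apart. Origin: centre of its underside. Only the middle hole holds an egg.
- egg: hen's egg, pale brown, loose, about 65 g, 46 mm across and 60 mm tall, standing upright, pointed end down, in the middle hole of the egg rack. Origin: its lower tip; +z runs along its long axis to the blunt end; it is widest 33 mm above the origin. In the rack the origin is about 13 mm above the worktop; seated in the egg cup it lies about 41 mm above the underside of the egg cup.
- salt_shaker: salt shaker, glass with a grey domed cap, round, 44 mm across, 90 mm tall (body to 70 mm, then the cap, 34 mm across), loose, about 0.1 kg. Origin: centre of its underside, +z up.
- teaspoon: metal teaspoon lying flat, 139 mm long, 30 mm wide at the bowl, the handle 8 mm wide and arched, its top 9 mm above the surface at mid-length, loose, about 20 g. Origin: underside, middle of its length; its +x runs lengthwise towards the bowl end, -x towards the handle end.
- patterned_cup: bystander: coffee cup like the plain one but with a band of dark diamonds, 52 mm tall, 60 mm across, loose. Origin: underside, centre of the outline with handle; handle to -y. It is to stay where it stands.
- jam_jar: bystander: small glass jar with a yellow screw lid and amber contents, 55 mm across, 75 mm tall, standing at the front right, loose. Origin: centre of its underside. It is to stay where it stands.
Things that resemble listed ones, but are neither listed nor needed, are in the scene too. Leave any purple look-alike of the egg_cup alone. Leave any red look-alike of the salt_shaker alone.

How it is judged:
By the outcome, as a careful person would: the job done as asked, in the order asked, and still so for the second after the job is handed in, with the robot touching nothing.
It also fails if it takes over 120 s, if anything falls off the work surface, if the arm or the gripper's body presses on something with over 40 N, if the wrist force passes 120 N, or if a joint passes its speed limit or range.

### The arm

A 6-joint arm with a two-finger parallel gripper is mounted at the origin on a cart in front of the work surface, level with it; the furniture and walls round the work are solid. World frame = base frame: x ahead of the robot, y to its left, z up, the work surface at z = 0. Lengths are in m, angles in degrees, forces in N, time in s.
With the tool pointing down it reaches from about 0.35 to 0.925 m from the base axis. Payload 6.4 kg.
Tool frame: the origin (TCP) lies midway between the tips of the shut fingers; the grasp point (between the pads) lies 19 mm behind it; z points along the fingers, x is the direction in which the jaws open and shut, and the axes are right-handed (so a half turn about z gives the same grasp; the last joint's range is limited). The gripper opens to 85 mm and grips with 20 to 120 N. Pads are 22 mm wide; open, the fingers measure 114 mm over their backs; the gripper's body (76 mm by 85 mm) begins 54 mm behind the grasp point. The pads swing forward as they close: fully open they stand 13 mm farther back than shut.
Start: joints at [-83.256, 14.043, 89.255, -0, 76.702, -9.975], TCP at [0.187, -0.623, 0.231] pointing down, gripper open.
Joint ranges: [-179.41, 179.41], [-58.25, 129.5], [7.25, 145.43], [-54.29, 234.29], [11.92, 165.04], [-157.13, 157.13]. Speed limits (degrees/s): [147.25, 147.25, 180, 180, 180, 180].

### API

Orientations are given as a 3x3 rotation matrix whose columns are the frame's x, y, z axes.
In Python, from plant import state, imaging, close_job, spotter gives the robot as it stands. The module is installed in compiled form; this text tells all that it offers.
- The arm moves only by the tool send_rows, never from a script. Its argument "targets" is a list that holds one entry, the list of rows, each a list of 7 numbers: the turn, a rotation vector about the world's x, y, z in rad, then the shift along the world's x, y, z in mm, then the finger opening in mm, from 0 to 85.4. In form: [[[wx, wy, wz, dx, dy, dz, jaw], ...]]. A call has 1 to 20 rows; each row is the pose to reach, as a shift and turn from the pose commanded when the call began; what a row does not reach only later rows make up. A row lasts 1/10 s, in which the tool goes at most 50 mm and 8.59 degrees, less where a joint would pass 70% of its speed; a pose out of reach is approached as far as the arm can. A call with a gripper value outside its range is refused whole. The fingers move at their own pace and stop on an object; "grip_force" is the grip in N (left out, the last holds). Time passes only in rows, so rows that repeat a pose let the fingers close. It gives the time, the measured TCP pose, the force and the opening at its end, in the units of the state.
- state(): the state, without advancing time (a new reading comes with each control period).
- imaging.grab_frame(name): name is "side" or "top" or "wrist"; returns a dict with "image" (420x560x3 uint8, red, green, blue), "fx", "fy", "cx", "cy" (pixels), "R" (3x3) and "t" (3): a world point X has camera coordinates R X + t. Camera axes: x right, y down, z forward; pixel columns grow to the right and rows downward; lengths in m; the calibration is good to about 2 mm. A picture is of the moment at which its call begins. There is no depth.
- close_job(): hands the job in, once; it reports no verdict.
Trained networks look in a picture, given as the dict that the camera call returned (one of the last four; its "shot" number tells which), for a name from the list of things; names that differ only in an ending like _2 or _b are one class to them, and where a whole thing is asked for, a point or a joint stands for the part that bears it (a point fixed in the world has none). Each returns a list of dicts, best first, with "score" (0 to 1); they miss things now and then, are a little off and sometimes report something else, mostly with a low value. They report only what shows in the picture. A call takes as long as a camera call. They do not tell look-alikes from the thing itself.
- spotter.trace(target, picture): "mask" (420x560 bool, what is visible of it) and "pixel" ([column, row] in pixels, amid what is visible of it).
- spotter.tip_of(target, picture): "pixel" ([column, row] in pixels: a listed point, or the origin of a listed thing).
The state is a dict: "time_s": time; "joint_positions": joint angles; "dq": joint speeds; "effort": joint torques, N m; "position": TCP position; "tcp_rot": TCP orientation; "force": force on the tool from outside, world axes, zero at the start; "moment": the same for the moment, N m; "width": finger opening in m.
Only numpy, scipy, OpenCV 4.12 (cv2) and the standard library are available. Lean on these libraries where they do the work, as an engineer would, in place of code of your own. Each camera call takes 0.05 s, during which the arm holds its last target. There are 200 camera calls.

## Working session

There is one attempt and no reset: what is moved stays moved. The work goes in short steps, Python scripts to look and compute and a tool call to move; the robot and the scene stay as the last step left them, time stands still between calls to the robot, and variables do not carry over. Pictures are saved under pics/ and viewed, about 12 in all and at most 16, crops included, and the job is handed in when it is done.

Besides the shell and the picture viewer there is one more tool, called as name(argument=value, ...), one argument or row to a line, values as JSON. send_rows: Moves the arm, as the interface text tells. Its arguments: {"type":"object","properties":{"targets":{"type":"array"},"grip_force":{"type":"number"}},"required":["targets"]}

```bash
mkdir -p pics; cat > h.py <<'E'
import numpy as np, cv2
from plant import state, imaging, close_job, spotter
def shot(n): return imaging.grab_frame(n)
def save(p,f): cv2.imwrite(f'pics/{f}.png',cv2.cvtColor(np.ascontiguousarray(p['image']),cv2.COLOR_RGB2BGR))
def world(p,px,z):
    R=np.array(p['R']);t=np.array(p['t']);C=-R.T@t
    d=R.T@np.array([(px[0]-p['cx'])/p['fx'],(px[1]-p['cy'])/p['fy'],1.])
    return C+d*(z-C[2])/d[2]
def pix(p,X):
    c=np.array(p['R'])@np.array(X)+np.array(p['t']); return np.array([p['fx']*c[0]/c[2]+p['cx'],p['fy']*c[1]/c[2]+p['cy']])
E
python3 - <<'E'
from h import *
s=state();print(s['time_s'],s['position'],s['width'])
for n in ['top','side']:
    p=shot(n);save(p,n+'0')
    R=np.array(p['R']);print(n,p['fx'],'C',-R.T@np.array(p['t']),'fwd',R[2])
    for k in ['tray','coaster','coffee_cup','egg_cup','egg_rack','egg','salt_shaker','teaspoon','patterned_cup','jam_jar']:
        for r in spotter.tip_of(k,p)[:3]:
            z={'coaster':.008,'egg':.013}.get(k,0)
            print(k,round(r['score'],2),np.round(r['pixel'],1),np.round(world(p,r['pixel'],z)[:2],3))
E
```

```text
0.0 [ 0.18694157 -0.62194886  0.23018198] 0.08507951536960238
top 427.7476146979236 C [ 0.11066729 -0.07312459  1.4286634 ] fwd [ 0.20490976 -0.00771544 -0.97875046]
tray 0.62 [260.5 191.8] [ 0.477 -0.02 ]
coaster 0.96 [280.4 182.7] [ 0.503 -0.091]
coffee_cup 0.53 [339.8 183.6] [ 0.489 -0.295]
egg_cup 0.68 [384.5 211.6] [ 0.381 -0.438]
egg_cup 0.6 [358.9 208.2] [ 0.398 -0.353]
egg_rack 0.8 [155.1 218.3] [0.406 0.343]
egg 0.46 [150.7 215.6] [0.413 0.354]
egg 0.22 [334.7 233.1] [ 0.316 -0.261]
salt_shaker 0.59 [377.1 177.7] [ 0.502 -0.426]
salt_shaker 0.54 [397.7 179.7] [ 0.491 -0.496]
teaspoon 0.75 [167.8 241.5] [0.324 0.3  ]
patterned_cup 0.5 [154.5 186.9] [0.517 0.345]
jam_jar 0.87 [336.  230.5] [ 0.326 -0.268]
side 543.5909177217027 C [-0.79788542  0.10189067  0.91846695] fwd [ 0.80873693 -0.10305847 -0.57907126]
coaster 0.62 [291.1 200.7] [ 0.52  -0.103]
coffee_cup 0.64 [357.8 203.3] [ 0.49  -0.299]
egg_cup 0.87 [384.4 223. ] [ 0.384 -0.349]
egg_cup 0.63 [414.6 221.3] [ 0.38  -0.435]
egg_rack 0.81 [136.8 237.2] [0.416 0.34 ]
egg_rack 0.46 [358.1 203. ] [ 0.492 -0.3  ]
egg 0.59 [134.9 234. ] [0.414 0.343]
salt_shaker 0.69 [397.1 200. ] [ 0.491 -0.419]
salt_shaker 0.56 [426.1 195.2] [ 0.503 -0.514]
teaspoon 0.65 [153.1 255.3] [0.331 0.292]
patterned_cup 0.58 [138.9 213.1] [0.531 0.343]
jam_jar 0.65 [359.7 240.5] [ 0.317 -0.26 ]
jam_jar 0.29 [133.3 232.4] [0.439 0.352]
```

```bash
python3 - <<'E'
import cv2
a=cv2.imread('pics/top0.png')[140:280,120:430];cv2.imwrite('pics/t0c.png',cv2.resize(a,None,fx=2.5,fy=2.5,interpolation=2))
b=cv2.imread('pics/side0.png')[160:290,90:460];cv2.imwrite('pics/s0c.png',cv2.resize(b,None,fx=2.1,fy=2.1,interpolation=2))
E
```

```text
(no output)
```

View pics/t0c.png

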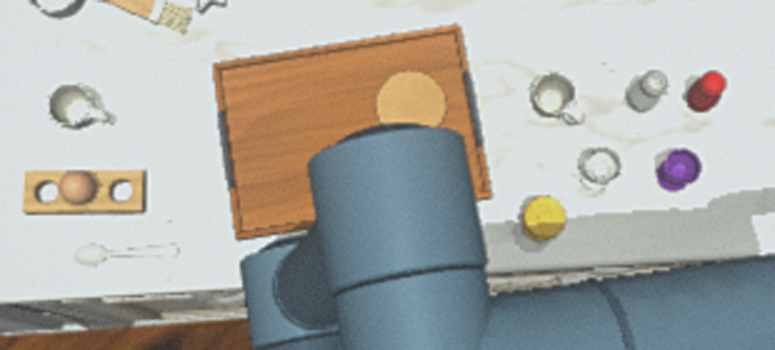

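View pics/s0c.png

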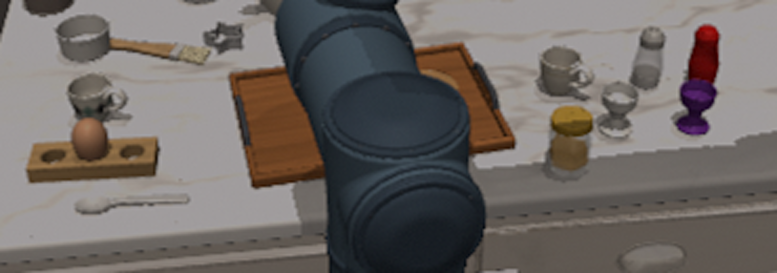

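The cup on the right, near top (340,183), looks plain. The one on the left, near (152,183), shows dark marks. The white egg cup is at (359,208), the grey salt shaker at (377,178), and the tray is turned about +9°. Next I'll move in for a wrist view.

send_rows(
  targets=[
    [[0,0,0,40,40,30,85],[0,0,0,75,75,60,85],[0,0,0,110,110,90,85],[0,0,0,140,145,110,85],[0,0,0,170,180,120,85],[0,0,0,200,215,120,85],[0,0,0,230,250,120,85],[0,0,0,245,270,120,85],[0,0,0,250,280,120,85],[0,0,0,250,280,120,85],[0,0,0,250,280,120,85],[0,0,0,250,280,120,85]],
  ],
  grip_force=40,
)

```text
time_s: 2.3
position: [0.4361, -0.3437, 0.3511]
tcp_rot: [[0.286, -0.958, -0.0], [-0.958, -0.286, 0.0], [-0.0, 0.0, -1.0]]
force: [0.0, -0.4, -0.1]
width: 0.0851
```

```bash
python3 - <<'E'
from h import *
s=state();print(s['time_s'],s['position'],np.round(s['tcp_rot'],3).tolist(),np.round(s['joint_positions'],0))
for n in ['wrist','top']:
    p=shot(n);save(p,n+'1');R=np.array(p['R']);print('C',-R.T@np.array(p['t']),'fwd',R[2],p['fx'])
    for k in ['coffee_cup','patterned_cup','egg_cup','salt_shaker','jam_jar','tray','coaster','egg','egg_rack','teaspoon']:
        for r in spotter.tip_of(k,p)[:2]:
            print(k,round(r['score'],2),np.round(r['pixel'],1),np.round(world(p,r['pixel'],{'coaster':.008,'egg':.013}.get(k,0))[:2],3))
E
```

```text
2.3 [ 0.43614604 -0.34373739  0.35106873] [[0.286, -0.958, -0.0], [-0.958, -0.286, 0.0], [-0.0, 0.0, -1.0]] [-50.  -3.  95.  -0.  88.  23.]
C [ 0.50587616 -0.32288796  0.49310882] fwd [-0.27704533 -0.08169778 -0.95737733] 316.49405015567834
coffee_cup 0.76 [272.9 114.7] [ 0.498 -0.303]
egg_cup 0.65 [344.8 211.6] [ 0.386 -0.457]
egg_cup 0.59 [281.8 187.8] [ 0.395 -0.348]
salt_shaker 0.61 [398.8 158.4] [ 0.492 -0.508]
salt_shaker 0.56 [342.2 139.9] [ 0.493 -0.415]
jam_jar 0.6 [220.3 211.7] [ 0.328 -0.263]
tray 0.96 [79.2 72. ] [ 0.475 -0.02 ]
tray 0.55 [280.9 188.8] [ 0.393 -0.347]
coaster 0.65 [138.2  66. ] [ 0.507 -0.104]
C [ 0.11066729 -0.07312459  1.4286634 ] fwd [ 0.20490976 -0.00771544 -0.97875046] 427.7476146979236
patterned_cup 0.56 [153.6 184. ] [0.527 0.348]
egg_cup 0.67 [387.6 210.4] [ 0.385 -0.449]
egg_cup 0.59 [153.  219.6] [0.402 0.35 ]
salt_shaker 0.6 [154.1 184.5] [0.525 0.346]
salt_shaker 0.37 [281.4 181.2] [ 0.51  -0.094]
jam_jar 0.7 [336.3 232.4] [ 0.32  -0.268]
jam_jar 0.18 [151.5 217.5] [0.409 0.355]
tray 0.86 [259.5 193.2] [ 0.472 -0.017]
coaster 0.6 [280.7 182.9] [ 0.502 -0.092]
egg 0.61 [152.  215.2] [0.414 0.349]
egg 0.19 [169.7 241.1] [0.323 0.29 ]
egg_rack 0.58 [153.4 219.3] [0.403 0.348]
egg_rack 0.51 [153.4 217.9] [0.408 0.348]
```

View pics/wrist1.png

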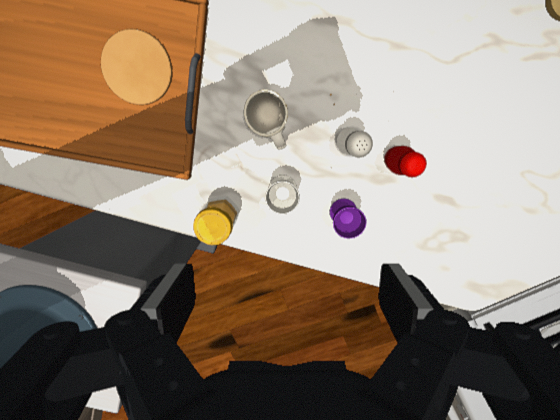

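View pics/top1.png

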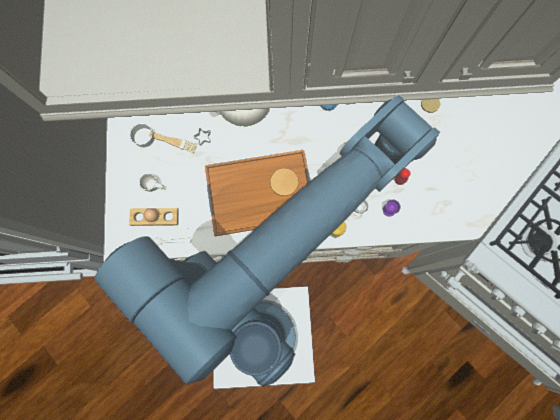

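The wrist view confirms a plain cup at (266,112) with its handle towards (282,142), the white egg cup at (282,195), the salt shaker at (355,143) and the coaster at (136,66). The tray is clear in the top view. Next I'll rectify these to planes to get accurate positions.

```bash
cat >> h.py <<'E'
def rect(p,z,x0,x1,y0,y1,s=2):
    """warp to plane z, s px per mm; col = y1-y , row = x1-x (mm)"""
    c=np.float32([[x1,y1],[x1,y0],[x0,y0],[x0,y1]])
    src=np.float32([pix(p,[a/1e3,b/1e3,z/1e3]) for a,b in c])
    W,H=int((y1-y0)*s),int((x1-x0)*s)
    M=cv2.getPerspectiveTransform(src,np.float32([[0,0],[W,0],[W,H],[0,H]]))
    return cv2.warpPerspective(cv2.cvtColor(p['image'],cv2.COLOR_RGB2BGR),M,(W,H))
def circ(p,z,x,y,r,w=50,s=4,n=3,tol=2.5):
    g=cv2.medianBlur(cv2.cvtColor(rect(p,z,x-w,x+w,y-w,y+w,s),cv2.COLOR_BGR2GRAY),5)
    c=cv2.HoughCircles(g,cv2.HOUGH_GRADIENT,1,8*s,param1=60,param2=12,minRadius=int((r-tol)*s),maxRadius=int((r+tol)*s))
    return [] if c is None else [(round(float(x+w-b/s),1),round(float(y+w-a/s),1),round(float(k/s),1)) for a,b,k in c[0][:n]]
def lsee(p,k,z,n=2):
    return [(round(r['score'],2),np.round(world(p,r['pixel'],z/1e3)[:2]*1e3,1).tolist()) for r in spotter.tip_of(k,p)[:n]]
E
python3 - <<'E'
from h import *
p=shot('wrist')
for nm,z,x,y,r in [('cup',55,493,-300,29.5),('cup foot',0,493,-300,21),('eggcup',61,385,-350,24.5),('salt cap',72,493,-418,22),('coaster',16,505,-97,48.5)]:
    print(nm,circ(p,z,x,y,r,w=70))
cv2.imwrite('pics/r1.png',np.hstack([rect(p,55,440,550,-360,-240,4)]))
t=shot('top'); print('coaster top',circ(t,16,505,-97,48.5,w=70))
m=spotter.trace('tray',t)[0]['mask'];u=np.argwhere(m)[:,::-1]
w=np.array([world(t,q,.018)[:2]*1e3 for q in u],np.float32);print(cv2.minAreaRect(w))
hsv=cv2.cvtColor(rect(t,18,300,650,-260,220,2),cv2.COLOR_BGR2HSV)
mm=cv2.inRange(hsv,(5,80,40),(25,255,255));mm=cv2.morphologyEx(mm,cv2.MORPH_OPEN,np.ones((9,9)))
c=max(cv2.findContours(mm,0,1)[0],key=cv2.contourArea);h=cv2.approxPolyDP(cv2.convexHull(c),12,True)[:,0]
print([(650-b/2,220-a/2) for a,b in h])
E
```

```text
cup [(498.9, -294.9, 28.5), (495.1, -303.6, 31.9)]
cup foot [(503.4, -294.1, 23.1), (489.9, -287.1, 23.4), (557.1, -293.9, 20.8)]
eggcup [(395.6, -348.6, 22.7), (401.1, -355.4, 26.6), (403.1, -341.6, 24.9)]
salt cap [(500.4, -410.1, 21.3), (491.1, -482.6, 21.8), (498.9, -422.6, 19.6)]
coaster [(504.4, -104.1, 47.8), (500.6, -111.4, 47.5)]
coaster top []
((475.37066650390625, -17.784500122070312), (251.75479125976562, 354.1084289550781), 7.280328273773193)
[(np.float64(612.5), np.float64(-176.0)), (np.float64(548.0), np.float64(-183.0)), (np.float64(488.0), np.float64(-175.0)), (np.float64(345.0), np.float64(9.5)), (np.float64(334.0), np.float64(139.5)), (np.float64(576.5), np.float64(165.0))]
```

View pics/r1.png

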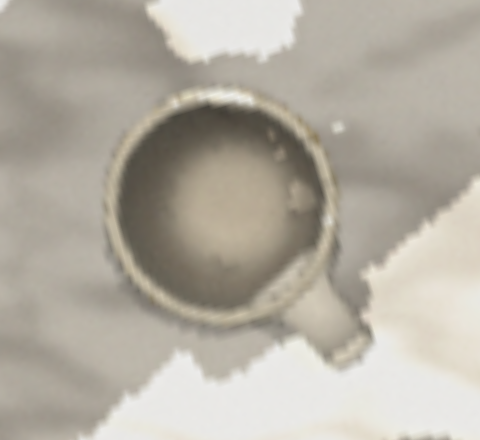

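send_rows(
  targets=[
    [[0,0,0.13,20,15,-40,85],[0,0,0.26,40,30,-80,85],[0,0,0.395,55,42,-120,85],[0,0,0.395,62,48,-160,85],[0,0,0.395,62,48,-200,85],[0,0,0.395,62,48,-240,85],[0,0,0.395,62,48,-270,85],[0,0,0.395,62,48,-295,85],[0,0,0.395,62,48,-315,85],[0,0,0.395,62,48,-327,85],[0,0,0.395,62,48,-327,85],[0,0,0.395,62,48,-327,70],[0,0,0.395,62,48,-327,50],[0,0,0.395,62,48,-327,50],[0,0,0.395,62,48,-327,50],[0,0,0.395,62,48,-327,50]],
  ],
  grip_force=30,
)

```text
time_s: 5.15
position: [0.4999, -0.2953, 0.0262]
tcp_rot: [[0.634, -0.773, 0.002], [-0.773, -0.634, -0.002], [0.003, -0.0, -1.0]]
force: [-1.4, 1.0, 6.9]
width: 0.0563
```

send_rows(
  targets=[
    [[0,0,0,0,0,15,50],[0,0,0,0,0,45,50],[0,0,0,0,0,90,50],[0,0,0,0,10,135,50],[0,0,0.14,0,40,170,50],[0,0,0.28,0,80,200,50],[0,0,0.42,2,120,200,50],[0,0,0.56,4,150,200,50],[0,0,0.7,6,175,200,50],[0,0,0.84,6,190,200,50],[0,0,0.97,6,195,200,50],[0,0,0.99,6,195,200,50],[0,0,0.99,6,195,200,50],[0,0,0.99,6,195,200,50]],
  ],
)

```text
time_s: 6.55
position: [0.5049, -0.1, 0.2246]
tcp_rot: [[0.995, 0.103, 0.0], [0.103, -0.995, -0.0], [0.0, 0.0, -1.0]]
force: [-0.6, -0.0, -1.6]
width: 0.056
```

```bash
cat > tr.py <<'E'
from h import *
def traywarp(p,name):
    a=rect(p,18,330,630,-210,190,2);cv2.imwrite('pics/'+name+'.png',a)
E
python3 - <<'E'
from tr import *
s=state();print(s['time_s'],s['position'],np.round(s['tcp_rot'],3).tolist(),np.round(s['joint_positions'],0),s['width'],s['force'])
p=shot('wrist');save(p,'wrist2');traywarp(p,'r2')
print('coaster',circ(p,16,505,-100,48.5,w=70),lsee(p,'coaster',8),'tray',lsee(p,'tray',0),'cup')
E
```

```text
6.55 [ 0.50494452 -0.09998448  0.22458665] [[0.995, 0.103, 0.0], [0.103, -0.995, -0.0], [0.0, 0.0, -1.0]] [-24.  -4. 109.  -0.  75. -30.] 0.05602366752833803 [-0.55039896 -0.00565044 -1.61873236]
coaster [(504.6, -102.6, 47.6)] [(0.55, [504.1, -100.6])] tray [(0.82, [473.9, -19.1])] cup
```

View pics/r2.png

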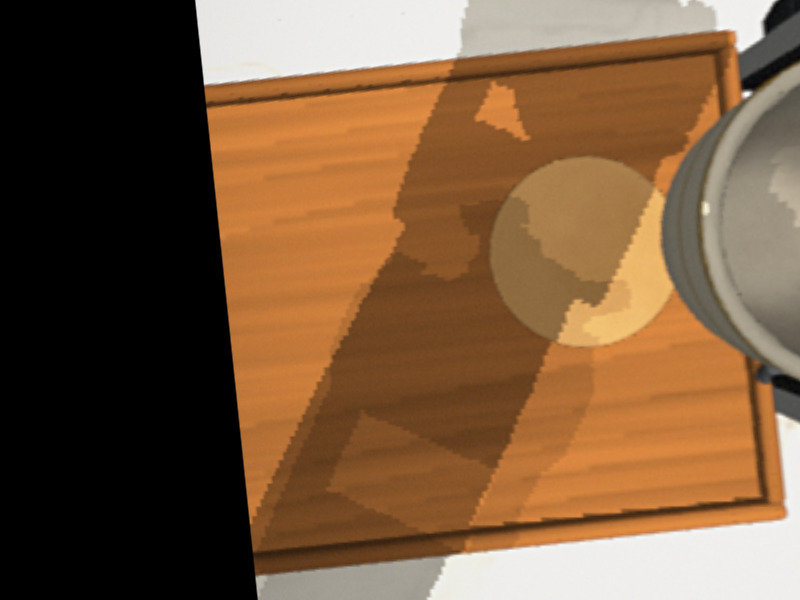

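View pics/wrist2.png

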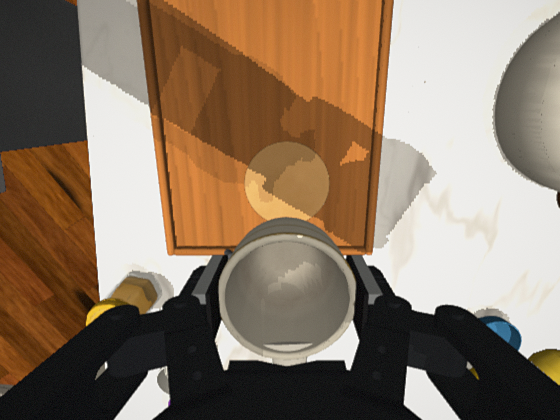

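```bash
python3 - <<'E'
from h import *
p=shot('wrist')
for z in (252,254,256): print(z,circ(p,z,505,-100,29.5,w=50,tol=3))
print(lsee(p,'coffee_cup',199))
for q in [(219,292),(355,292),(287,233),(287,358),(285,350)]: print(q,np.round(world(p,q,.254)*1e3,1))
E
```

```text
252 [(504.1, -99.9, 29.0), (507.1, -91.6, 28.8), (496.4, -94.1, 31.8)]
254 [(505.9, -98.6, 27.1), (498.1, -95.6, 32.1), (506.4, -90.6, 28.0)]
256 [(503.6, -97.6, 28.2), (497.9, -90.6, 28.8), (506.6, -89.9, 28.2)]
[(0.83, [507.1, -108.0])]
(219, 292) [476.6 -98.  254. ]
(355, 292) [531.1 -92.3 254. ]
(287, 233) [501.2 -70.  254. ]
(287, 358) [ 507.2 -127.3  254. ]
(285, 350) [ 506.  -123.2  254. ]
```

send_rows(
  targets=[
    [[0,0,0,0,-4,-40,50],[0,0,0,0,-4.5,-80,50],[0,0,0,0,-4.5,-115,50],[0,0,0,0,-4.5,-145,50],[0,0,0,0,-4.5,-165,50],[0,0,0,0,-4.5,-176,50],[0,0,0,0,-4.5,-181,50],[0,0,0,0,-4.5,-183,50],[0,0,0,0,-4.5,-183,50],[0,0,0,0,-4.5,-183,50]],
  ],
)

```text
time_s: 7.8
position: [0.506, -0.1044, 0.0424]
tcp_rot: [[0.994, 0.106, 0.003], [0.106, -0.994, -0.001], [0.002, 0.001, -1.0]]
force: [0.5, 0.7, -0.9]
width: 0.0562
```

send_rows(
  targets=[
    [[0,0,0,0,0,-1,50],[0,0,0,0,0,-1,60],[0,0,0,0,0,-1,80],[0,0,0,0,0,-1,85],[0,0,0,0,0,1,85],[0,0,0,0,0,15,85],[0,0,0,0,0,45,85],[0,0,0,0,0,90,85],[0,0,0,-10,-20,130,85],[0,0,0,-30,-60,150,85],[0,0,0,-50,-105,150,85],[0,0,0,-70,-150,150,85],[0,0,0,-90,-195,150,85],[0,0,0,-105,-230,150,85],[0,0,0,-110,-245,150,85],[0,0,0,-110,-245,150,85],[0,0,0,-110,-245,150,85]],
  ],
)

```text
time_s: 9.5
position: [0.3953, -0.3483, 0.1915]
tcp_rot: [[0.994, 0.106, 0.0], [0.106, -0.994, 0.0], [0.0, -0.0, -1.0]]
force: [0.7, 0.3, -0.3]
width: 0.0851
```

```bash
python3 - <<'E'
from h import *
s=state();print(s['time_s'],s['position'],s['force'],np.round(s['joint_positions'],0))
p=shot('wrist')
print('eggcup',lsee(p,'egg_cup',0),circ(p,61,395,-349,24.5),circ(p,61,395,-349,21))
a=rect(p,61,340,450,-410,-290,3)
t=shot('top');b=rect(t,71,440,560,-180,-40,3);c=rect(t,16,440,560,-180,-40,3)
print('cup top',circ(t,71,504,-103,29.5),lsee(t,'coffee_cup',16))
h=max(a.shape[0],b.shape[0]);pad=lambda i:cv2.copyMakeBorder(i,0,h-i.shape[0],0,0,0)
cv2.imwrite('pics/r3.png',np.hstack([pad(a),pad(b)]))
E
```

```text
9.5 [ 0.39534166 -0.34827566  0.19154994] [ 0.714793    0.31687803 -0.25657387] [-54.  -0. 109.   0.  71. -60.]
eggcup [(0.94, [394.4, -347.6]), (0.64, [386.0, -452.3])] [(395.1, -348.6, 23.0), (400.1, -340.1, 25.7), (392.1, -341.1, 22.7)] [(395.1, -348.6, 22.8), (396.6, -340.4, 23.1)]
cup top [] [(0.85, [522.2, -111.0])]
```

View pics/r3.png

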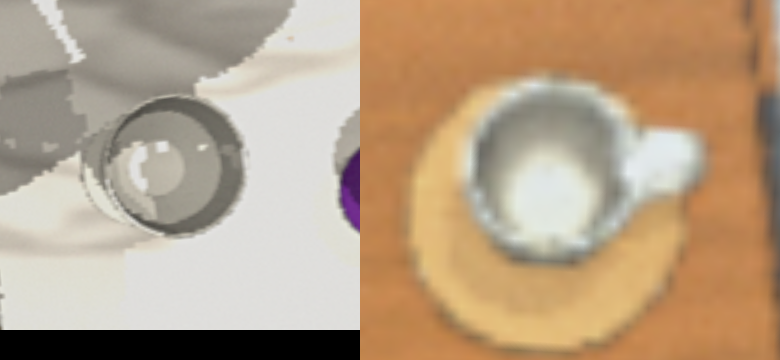

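The cup stands in the middle of the coaster: bowl at (502.7,-103.3), coaster at (504.4,-103.5). Its handle points to the tray's right. The egg cup rim is at (395,-349), right under the gripper.

send_rows(
  targets=[
    [[0,0,0,0.5,0.5,-40,85],[0,0,0,0.5,0.5,-80,85],[0,0,0,0.5,0.5,-115,85],[0,0,0,0.5,0.5,-140,85],[0,0,0,0.5,0.5,-155,85],[0,0,0,0.5,0.5,-155,70],[0,0,0,0.5,0.5,-155,55],[0,0,0,0.5,0.5,-155,40],[0,0,0,0.5,0.5,-155,40],[0,0,0,0.5,0.5,-155,40],[0,0,0,0.5,0.5,-155,40],[0,0,0,0.5,0.5,-153,40],[0,0,0,0.5,0.5,-140,40],[0,0,0,0.5,0.5,-100,40],[0,0,0,0.5,0.5,-60,40],[0,0,0,0.5,0.5,-20,40],[0,0,0,0.5,0.5,0,40]],
  ],
)

```text
time_s: 11.4
position: [0.3965, -0.3498, 0.1963]
tcp_rot: [[0.994, 0.106, 0.004], [0.106, -0.994, -0.005], [0.003, 0.006, -1.0]]
force: [-0.2, -0.8, -0.2]
width: 0.0461
```

send_rows(
  targets=[
    [[0,0,0,8,30,10,40],[0,0,0,18,70,10,40],[0,0,0,28,115,10,40],[0,0,0,38,160,10,40],[0,0,0,48,205,10,40],[0,0,0,59,250,10,40],[0,0,0,70,295,10,40],[0,0,0,80,335,0,40],[0,0,0,88,370,-20,40],[0,0,0,93,390,-40,40],[0,0,0,94,396,-50,40],[0,0,0,94,396,-50,40],[0,0,0,94,396,-50,40]],
  ],
)

```text
time_s: 12.7
position: [0.4897, 0.0467, 0.1421]
tcp_rot: [[0.994, 0.105, 0.001], [0.105, -0.994, -0.0], [0.001, 0.001, -1.0]]
force: [0.5, -0.0, -0.7]
width: 0.0461
```

```bash
python3 - <<'E'
from h import *
s=state();print(s['time_s'],s['position'],np.round(s['force'],1),s['width'],np.round(s['joint_positions'],0))
p=shot('wrist')
for z in (164,166,168): print('eggcup',circ(p,z,489,47,23.5,w=40))
print(lsee(p,'egg_cup',105))
save(p,'wrist3')
E
```

```text
12.7 [0.48974578 0.04666424 0.14206392] [ 0.5 -0.  -0.7] 0.046097456111941354 [ -8.  -1. 116.  -0.  65. -14.]
eggcup [(488.9, 47.6, 22.5), (491.6, 20.6, 21.1), (482.9, 60.9, 24.5)]
eggcup [(488.9, 48.9, 22.2), (491.6, 22.1, 21.2), (493.1, 57.4, 22.5)]
eggcup [(488.6, 50.1, 21.9), (493.9, 24.4, 23.1), (491.6, 60.9, 22.0)]
[(0.74, [486.3, 47.8])]
```

View pics/wrist3.png

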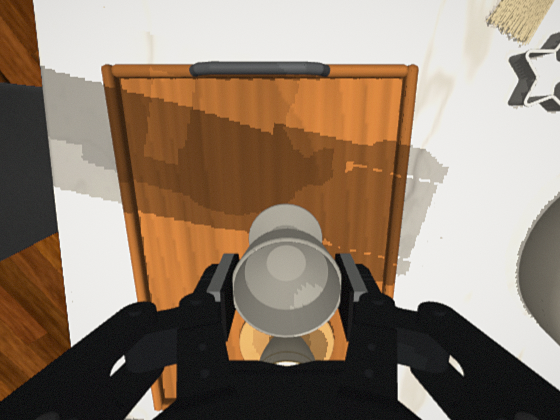

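The egg cup hangs upright in the jaws, rim around (287,280), over its place on the tray. Lowering it now.

send_rows(
  targets=[
    [[0,0,0,0,-1,-35,40],[0,0,0,0,-1,-65,40],[0,0,0,0,-1,-83,40],[0,0,0,0,-1,-92,40],[0,0,0,0,-1,-96,40],[0,0,0,0,-1,-98,40],[0,0,0,0,-1,-98,40],[0,0,0,0,-1,-98,50],[0,0,0,0,-1,-98,60],[0,0,0,0,-1,-98,80],[0,0,0,0,-1,-98,80],[0,0,0,0,-1,-90,80],[0,0,0,0,-1,-60,80],[0,0,0,0,-1,-20,80],[0,0,0,0,-1,20,80],[0,0,0,0,-1,50,80],[0,0,0,0,-1,60,80]],
  ],
)

```text
time_s: 14.5
position: [0.4915, 0.0463, 0.2058]
tcp_rot: [[0.994, 0.106, 0.007], [0.106, -0.994, -0.001], [0.007, 0.002, -1.0]]
force: [0.8, -0.3, -0.8]
width: 0.0802
```

```bash
python3 - <<'E'
from h import *
p=shot('wrist');print('eggcup',circ(p,69,489,47,24.5,w=45),circ(p,69,489,47,21,w=45),lsee(p,'egg_cup',8))
E
```

```text
eggcup [(488.9, 47.4, 22.5), (491.9, 54.9, 24.2), (483.9, 53.9, 24.6)] [(489.1, 47.1, 22.5), (488.9, 58.9, 19.4)] [(0.89, [487.5, 49.5])]
```

send_rows(
  targets=[
    [[0,0,0,-10,40,0,80],[0,0,0,-20,80,0,80],[0,0,0,-31,125,0,80],[0,0,0,-42,170,0,80],[0,0,0,-53,215,0,80],[0,0,0,-64,255,0,80],[0,0,0,-72,290,0,80],[0,0,0,-75,302,0,80],[0,0,0,-75,302,0,80],[0,0,0,-75,302,0,80]],
  ],
)

```text
time_s: 15.6
position: [0.4142, 0.3474, 0.1999]
tcp_rot: [[0.994, 0.105, -0.002], [0.105, -0.994, -0.002], [-0.002, 0.001, -1.0]]
force: [-0.2, -0.2, 0.7]
width: 0.0798
```

```bash
python3 - <<'E'
from h import *
s=state();print(s['time_s'],s['position'],np.round(s['joint_positions'],0))
p=shot('wrist');save(p,'wrist4')
print('egg',lsee(p,'egg',13),lsee(p,'egg_rack',0),circ(p,46,413,349,23),circ(p,50,413,349,23))
m=spotter.trace('egg',p)[0];u=np.argwhere(m['mask'])[:,::-1];print(len(u),u.min(0),u.max(0),np.round(world(p,(u.min(0)+u.max(0))/2,.046)*1e3,1))
E
```

```text
15.6 [0.41421236 0.34742258 0.19992965] [ 28.   1. 107.  -0.  72.  22.]
egg [(0.94, [408.4, 343.4])] [(0.55, [407.5, 345.1])] [(407.6, 342.6, 25.4), (419.4, 397.9, 20.9)] [(411.1, 343.9, 24.0), (413.1, 317.9, 20.6)]
1824 [260 174] [306 221] [410.1 343.   46. ]
```

View pics/wrist4.png

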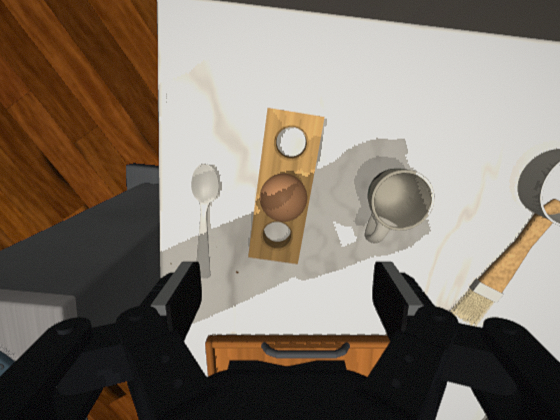

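The wrist view shows the egg at (283,197) in the rack, the spoon at (206,220) with its bowl away from me, and the bystander cup at (400,198).

send_rows(
  targets=[
    [[0,0,0,-4.5,-4,-40,80],[0,0,0,-4.5,-4,-80,80],[0,0,0,-4.5,-4,-115,80],[0,0,0,-4.5,-4,-140,80],[0,0,0,-4.5,-4,-155,80],[0,0,0,-4.5,-4,-163,80],[0,0,0,-4.5,-4,-166,80],[0,0,0,-4.5,-4,-166,80],[0,0,0,-4.5,-4,-166,65],[0,0,0,-4.5,-4,-166,52],[0,0,0,-4.5,-4,-166,46],[0,0,0,-4.5,-4,-166,40],[0,0,0,-4.5,-4,-166,40],[0,0,0,-4.5,-4,-166,40],[0,0,0,-4.5,-4,-166,40]],
  ],
  grip_force=25,
)

```text
time_s: 17.3
position: [0.4107, 0.3448, 0.0361]
tcp_rot: [[0.994, 0.106, 0.001], [0.106, -0.994, 0.001], [0.001, -0.001, -1.0]]
force: [1.4, 1.0, 6.1]
width: 0.0447
```

send_rows(
  targets=[
    [[0,0,0,0,0,3,40],[0,0,0,0,0,10,40],[0,0,0,0,0,22,40],[0,0,0,0,0,40,40],[0,0,0,0,0,65,40],[0,0,0,0,0,90,40],[0,0,0,0,0,115,40],[0,0,0,0,0,130,40],[0,0,0,0,0,135,40],[0,0,0,0,0,135,40]],
  ],
)

```text
time_s: 18.3
position: [0.4101, 0.3445, 0.1707]
tcp_rot: [[0.994, 0.106, 0.001], [0.106, -0.994, 0.0], [0.001, -0.0, -1.0]]
force: [0.0, -0.6, -0.7]
width: 0.0446
```

```bash
python3 - <<'E'
from h import *
s=state();print(s['time_s'],s['position'],s['width'],np.round(s['force'],1))
p=shot('wrist');q=shot('side');x,y,z=s['position']
print(lsee(p,'egg',(z-.021)*1e3))
a=p['image'][190:370,180:400];a=cv2.resize(a,None,fx=1.8,fy=1.8)
u=pix(q,[x,y,z]).astype(int);b=q['image'][max(u[1]-60,0):u[1]+60,max(u[0]-60,0):u[0]+60];b=cv2.resize(b,(a.shape[0],a.shape[0]))
cv2.imwrite('pics/e.png',cv2.cvtColor(np.hstack([a,b]),cv2.COLOR_RGB2BGR));print(u)
E
```

```text
18.3 [0.41007206 0.34451918 0.17068576] 0.04459436396825301 [ 0.  -0.6 -0.7]
[(0.61, [409.9, 346.2])]
[124 185]
```

View pics/e.png

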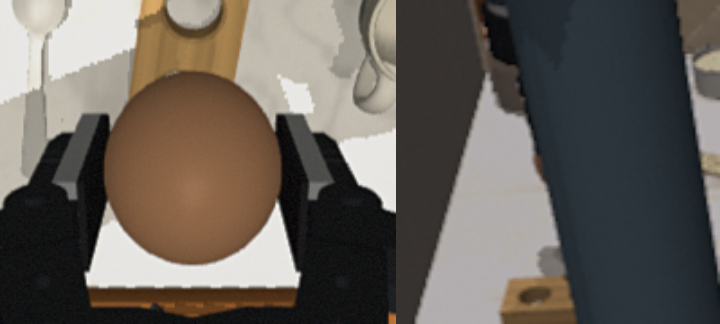

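send_rows(
  targets=[
    [[0,0,0,2,-7,0,40],[0,0,0,6,-22,0,40],[0,0,0,12,-44,0,40],[0,0,0,19,-72,0,40],[0,0,0,27,-102,0,40],[0,0,0,35,-132,0,40],[0,0,0,43,-162,0,40],[0,0,0,51,-192,0,40],[0,0,0,59,-222,0,40],[0,0,0,67,-250,0,40],[0,0,0,73,-272,0,40],[0,0,0,77,-287,0,40],[0,0,0,79,-295,0,40],[0,0,0,79.5,-297,0,40],[0,0,0,79.5,-297,0,40],[0,0,0,79.5,-297,0,40]],
  ],
)

```text
time_s: 20.05
position: [0.4892, 0.0479, 0.1701]
tcp_rot: [[0.994, 0.107, -0.0], [0.107, -0.994, 0.0], [-0.0, -0.0, -1.0]]
force: [-0.4, -0.5, -0.1]
width: 0.0445
```

```bash
python3 - <<'E'
from h import *
s=state();print(s['time_s'],s['position'],s['width'])
p=shot('wrist');z=s['position'][2]
m=spotter.trace('egg',p)[0];u=np.argwhere(m['mask'])[:,::-1];c=(u.min(0)+u.max(0))/2
print(m['score'],c,u.max(0)-u.min(0))
# silhouette bbox centre of a model egg (ellipsoid, widest at 33, semi-axes 23/23, up 27 down 33) to invert
def sil(x,y,z0):
    P=[]
    for h in np.linspace(0,60,61):
        k=(h-33)/(27 if h>33 else 33);r=23*np.sqrt(max(0,1-k*k))
        for a in np.linspace(0,6.28,40):P.append(pix(p,[(x+r*np.cos(a))/1e3,(y+r*np.sin(a))/1e3,(z0+h)/1e3]))
    P=np.array(P);return (P.min(0)+P.max(0))/2
x,y=489.,47.;z0=z*1e3-23
for _ in range(5):
    e=c-sil(x,y,z0);J=np.array([(sil(x+1,y,z0)-sil(x,y,z0)),(sil(x,y+1,z0)-sil(x,y,z0))]).T;d=np.linalg.solve(J,e);x+=d[0];y+=d[1]
print('egg axis',x,y,sil(x,y,z0))
q=shot('top');print(circ(q,69,489,47,24.5))
save(p,'wrist5')
E
```

```text
20.05 [0.48918493 0.04794195 0.17012465] 0.04451526590254033
0.96 [286.5 283.5] [ 97 107]
egg axis 488.56750567593656 46.45329967819033 [286.5 283.5]
[]
```

View pics/wrist5.png

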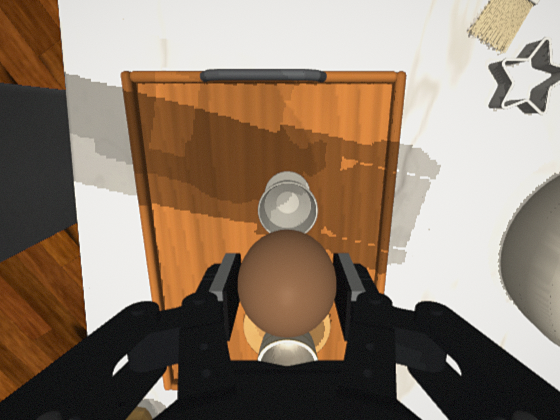

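send_rows(
  targets=[
    [[0,0,0,0.5,0.7,-20,40],[0,0,0,0.5,0.7,-45,40],[0,0,0,0.5,0.7,-65,40],[0,0,0,0.5,0.7,-80,40],[0,0,0,0.5,0.7,-88,40],[0,0,0,0.5,0.7,-92,40],[0,0,0,0.5,0.7,-95,40],[0,0,0,0.5,0.7,-97,40],[0,0,0,0.5,0.7,-97,40]],
  ],
)

```text
time_s: 21.1
position: [0.4903, 0.0482, 0.0737]
tcp_rot: [[0.994, 0.106, 0.001], [0.106, -0.994, -0.0], [0.001, 0.0, -1.0]]
force: [-0.3, -1.3, -0.1]
width: 0.0446
```

send_rows(
  targets=[
    [[0,0,0,0,0,-1,40],[0,0,0,0,0,-2,40],[0,0,0,0,0,-2,40]],
  ],
)

```text
time_s: 21.4
position: [0.4901, 0.0482, 0.0714]
tcp_rot: [[0.994, 0.106, 0.0], [0.106, -0.994, -0.0], [0.0, 0.0, -1.0]]
force: [-0.1, -1.0, 0.1]
width: 0.0445
```

send_rows(
  targets=[
    [[0,0,0,0,0,-1,40],[0,0,0,0,0,-1.5,40],[0,0,0,0,0,-1.5,40]],
  ],
)

```text
time_s: 21.7
position: [0.4907, 0.0481, 0.0708]
tcp_rot: [[0.994, 0.106, 0.001], [0.106, -0.994, -0.0], [0.001, 0.0, -1.0]]
force: [-1.0, 0.1, 5.3]
width: 0.0444
```

```bash
python3 - <<'E'
from h import *
s=state();print(s['time_s'],s['position'],s['width'],np.round(s['force'],1))
q=shot('side');u=pix(q,[.489,.047,.07]).astype(int);print(u)
b=q['image'][u[1]-60:u[1]+50,u[0]-70:u[0]+70];cv2.imwrite('pics/f.png',cv2.cvtColor(cv2.resize(b,None,fx=4,fy=4,interpolation=2),4))
E
```

```text
21.7 [0.49072876 0.04805582 0.07078692] 0.04438425527959611 [-1.   0.1  5.3]
[240 192]
```

View pics/f.png

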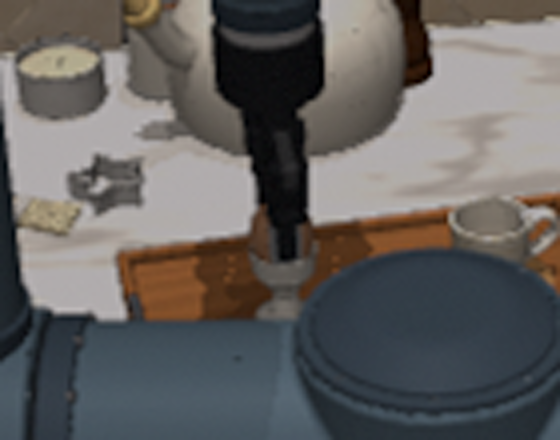

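send_rows(
  targets=[
    [[0,0,0,0,0,0.5,48],[0,0,0,0,0,0.5,54],[0,0,0,0,0,0.5,65],[0,0,0,0,0,0.5,80],[0,0,0,0,0,2,84],[0,0,0,0,0,15,84],[0,0,0,0,0,45,84],[0,0,0,0,0,85,84],[0,0,0,0,-20,120,84],[0,0,0,1,-60,130,84],[0,0,0,1,-105,130,84],[0,0,0,2,-150,130,84],[0,0,0,3,-195,130,84],[0,0,0,4,-240,130,84],[0,0,0,5,-285,130,84],[0,0,0,5,-330,130,84],[0,0,0,6,-375,130,84],[0,0,0,6,-420,130,84],[0,0,0,6.5,-450,130,84],[0,0,0,6.5,-465,130,84]],
  ],
)

```text
time_s: 23.75
position: [0.4961, -0.4194, 0.2008]
tcp_rot: [[0.995, 0.104, 0.001], [0.104, -0.995, -0.001], [0.001, 0.001, -1.0]]
force: [0.3, 0.2, 0.8]
width: 0.0838
```

```bash
python3 - <<'E'
from h import *
s=state();print(s['time_s'],s['position'],np.round(s['joint_positions'],0))
p=shot('wrist')
print('salt',lsee(p,'salt_shaker',0),'cap',circ(p,74,496,-417,17,w=45),'body',circ(p,70,496,-417,22,w=45))
a=rect(p,76,440,550,-530,-370,3)
t=shot('top');print('eggcup/egg',lsee(t,'egg',49),lsee(t,'egg_cup',8));b=rect(t,82,440,550,-10,100,3)
cv2.imwrite('pics/g.png',np.hstack([a[:,:450],b]))
E
```

```text
23.75 [ 0.49612778 -0.41944764  0.20078853] [-50.  15.  91.  -0.  74. -56.]
salt [(0.74, [493.8, -420.7]), (0.67, [493.6, -502.0])] cap [(496.4, -424.1, 17.1), (494.1, -410.4, 18.2)] body [(499.1, -424.1, 20.0), (497.6, -410.9, 19.9), (491.4, -426.4, 22.8)]
eggcup/egg [(0.48, [488.9, 62.8])] [(0.73, [330.9, 292.3]), (0.63, [492.5, 52.1])]
```

View pics/g.png

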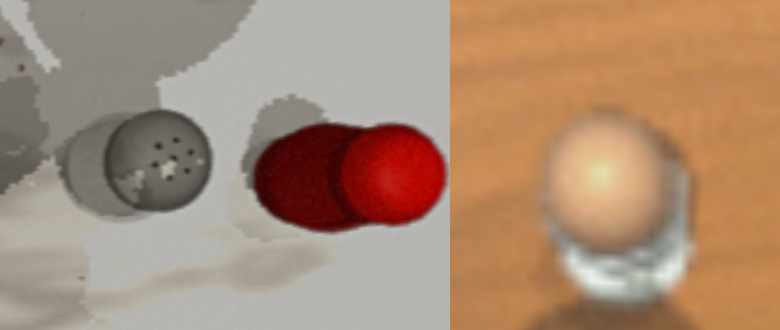

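The egg sits in the egg cup and looks upright from above. The grey salt shaker's cap is about (158,160) in the crop, which puts it near (495.5,-421.5).

send_rows(
  targets=[
    [[0,0,0,-0.5,-4,-35,84],[0,0,0,-0.5,-4,-75,84],[0,0,0,-0.5,-4,-110,84],[0,0,0,-0.5,-4,-140,84],[0,0,0,-0.5,-4,-155,84],[0,0,0,-0.5,-4,-161,84],[0,0,0,-0.5,-4,-161,75],[0,0,0,-0.5,-4,-161,60],[0,0,0,-0.5,-4,-161,45],[0,0,0,-0.5,-4,-161,36],[0,0,0,-0.5,-4,-161,36],[0,0,0,-0.5,-4,-161,36],[0,0,0,-0.5,-4,-161,36],[0,0,0,-0.5,-4,-155,36],[0,0,0,-0.5,-4,-130,36],[0,0,0,-0.5,-4,-90,36],[0,0,0,-0.5,-4,-50,36],[0,0,0,-0.5,-4,-15,36],[0,0,0,-0.5,-4,0,36]],
  ],
  grip_force=35,
)

```text
time_s: 25.9
position: [0.4971, -0.4221, 0.2044]
tcp_rot: [[0.994, 0.106, 0.004], [0.106, -0.994, -0.005], [0.004, 0.005, -1.0]]
force: [0.3, -0.5, -0.3]
width: 0.0362
```

```bash
python3 - <<'E'
from h import *
s=state();print(s['time_s'],s['position'],s['width'])
p=shot('wrist');save(p,'wrist6');print(lsee(p,'salt_shaker',0),[ (round(r['score'],2),np.round(r['pixel'])) for r in spotter.tip_of('salt_shaker',p)])
E
```

```text
25.9 [ 0.49711727 -0.42213849  0.20438599] 0.036203484105410744
[(0.86, [498.9, -486.1])] [(0.86, array([282., 235.]))]
```

View pics/wrist6.png

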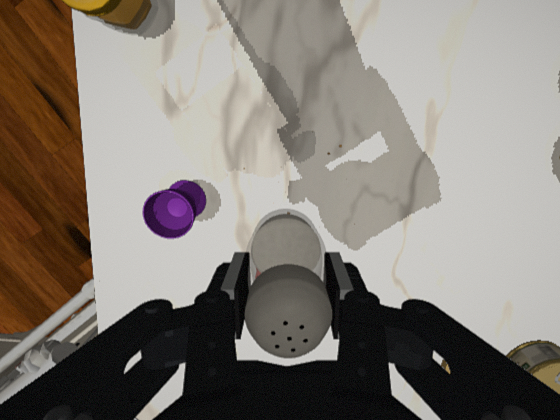

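The shaker hangs upright, gripped near the top of its body, with the cap at (289,310). I'll tighten the grip and carry it over.

send_rows(
  targets=[
    [[0,0,0,0,0,0,25],[0,0,0,0,0,0,25],[0,0,0,0,20,0,25],[0,0,0,0,55,0,25],[0,0,0,0,95,0,25],[0,0,0,0,140,0,25],[0,0,0,0,185,0,25],[0,0,0,0,230,0,25],[0,0,0,0,275,0,25],[0,0,0,0,315,0,25],[0,0,0,0,350,0,25],[0,0,0,0,380,0,25],[0,0,0,0,400,0,25],[0,0,0,0,405,0,25],[0,0,0,0,405,0,25],[0,0,0,0,405,0,25]],
  ],
)

```text
time_s: 27.65
position: [0.4959, -0.0165, 0.1992]
tcp_rot: [[0.994, 0.105, -0.001], [0.105, -0.994, -0.0], [-0.001, -0.0, -1.0]]
force: [-0.5, -0.3, -1.1]
width: 0.0355
```

```bash
python3 - <<'E'
from h import *
s=state();print(s['time_s'],s['position'],s['width'],np.round(s['tcp_rot'],3).tolist())
p=shot('wrist');S=np.array(s['position'])*1e3
for r in spotter.trace('salt_shaker',p)[:2]:
    u=np.argwhere(r['mask'])[:,::-1];print(r['score'],u.min(0),u.max(0))
def sil(x,y,z0):
    P=[]
    for h in np.linspace(72,90,19):
        k=max(0,(h-76)/14);rr=17*np.sqrt(max(0,1-k*k))
        for a in np.linspace(0,6.28,60):P.append(pix(p,np.array([x+rr*np.cos(a),y+rr*np.sin(a),z0+h])/1e3))
    P=np.array(P);return P.min(0).round(1),P.max(0).round(1)
for dy in (-6,-3,0,3): print(dy,sil(S[0],S[1]+dy,S[2]-38.5))
# base circle bottom (far-from-tool edge)
for dy in (-6,-3,0,3):
    P=np.array([pix(p,np.array([S[0]+22*np.cos(a),S[1]+dy+22*np.sin(a),S[2]-38.5])/1e3) for a in np.linspace(0,6.28,60)]);print('base',dy,P.min(0).round(1))
# egg, egg cup, coffee cup as placed
print('egg',[(r['score'],(lambda u:(u.min(0),u.max(0)))(np.argwhere(r['mask'])[:,::-1])) for r in spotter.trace('egg',p)[:1]])
E
```

```text
27.65 [ 0.49585031 -0.01650933  0.19923632] 0.035491819874940815 [[0.994, 0.105, -0.001], [0.105, -0.994, -0.0], [-0.001, -0.0, -1.0]]
0.81 [245 209] [331 358]
-6 (array([242.8, 283.2]), array([330.8, 372.7]))
-3 (array([243.3, 276.3]), array([332. , 366.2]))
0 (array([243.9, 269.3]), array([333.1, 359.6]))
3 (array([244.4, 262.1]), array([334.3, 353. ]))
base -6 [251.3 214.2]
base -3 [251.6 209.4]
base 0 [252.  204.6]
base 3 [252.4 199.8]
egg [(0.67, (array([259,  97]), array([316, 156])))]
```

send_rows(
  targets=[
    [[0,0,0,-0.5,1,-35,25],[0,0,0,-0.5,1,-75,25],[0,0,0,-0.5,1,-110,25],[0,0,0,-0.5,1,-132,25],[0,0,0,-0.5,1,-144,25],[0,0,0,-0.5,1,-149,25],[0,0,0,-0.5,1,-151.5,25],[0,0,0,-0.5,1,-151.5,25],[0,0,0,-0.5,1,-151.5,25]],
  ],
)

```text
time_s: 28.7
position: [0.4965, -0.0151, 0.0495]
tcp_rot: [[0.994, 0.106, 0.002], [0.106, -0.994, -0.001], [0.002, 0.001, -1.0]]
force: [0.3, -0.4, -0.7]
width: 0.0361
```

send_rows(
  targets=[
    [[0,0,0,0,0,-1,25],[0,0,0,0,0,-1.5,25],[0,0,0,0,0,-1.5,25]],
  ],
)

```text
time_s: 29.0
position: [0.4967, -0.0151, 0.0488]
tcp_rot: [[0.994, 0.106, 0.002], [0.106, -0.994, -0.001], [0.002, 0.001, -1.0]]
force: [-3.0, 1.9, 9.6]
width: 0.0358
```

send_rows(
  targets=[
    [[0,0,0,0,0,0.5,36],[0,0,0,0,0,0.5,45],[0,0,0,0,0,0.5,60],[0,0,0,0,0,0.5,75],[0,0,0,0,0,2,75],[0,0,0,0,0,15,75],[0,0,0,0,0,45,75],[0,0,0,0,0,85,75],[0,0,0,0,0,125,75],[0,0,0,0,0,160,75],[0,0,0,0,0,170,75],[0,0,0,0,0,170,75],[0,0,0,0,0,170,75]],
  ],
)

```text
time_s: 30.3
position: [0.4947, -0.0146, 0.2156]
tcp_rot: [[0.994, 0.106, -0.002], [0.106, -0.994, 0.001], [-0.002, -0.001, -1.0]]
force: [0.2, 0.6, -0.8]
width: 0.0754
```

```bash
python3 - <<'E'
from h import *
s=state();print(s['time_s'],s['position'])
p=shot('wrist');save(p,'w7')
print('salt',lsee(p,'salt_shaker',8),circ(p,80,495,-16,17,w=45),'egg',lsee(p,'egg',49),circ(p,82,489,47,23,w=45),'eggcup',lsee(p,'egg_cup',8),'coaster',lsee(p,'coaster',8))
E
```

```text
30.3 [ 0.49468937 -0.01463273  0.21559932]
salt [(0.74, [493.3, -16.4])] [(493.6, -3.4, 16.6), (496.1, -15.1, 16.6), (518.1, -55.4, 16.6)] egg [(0.89, [489.6, 51.5])] [(489.4, 47.4, 21.9)] eggcup [] coaster [(0.71, [504.3, -101.9]), (0.5, [490.5, -12.7])]
```

send_rows(
  targets=[
    [[0,0,0,-15,28,0,75],[0,0,0,-35,66,0,75],[0,0,0,-56,105,0,75],[0,0,0,-77,145,0,75],[0,0,0,-98,184,0,75],[0,0,0,-119,223,0,75],[0,0,0,-138,260,0,75],[0,0,0,-155,290,0,60],[0,0,0,-163,306,-10,45],[0,0,0,-165,310,-20,40],[0,0,0,-165,310,-20,40],[0,0,0,-165,310,-20,40]],
  ],
)

```text
time_s: 31.75
position: [0.3307, 0.2944, 0.1962]
tcp_rot: [[0.994, 0.105, -0.001], [0.105, -0.994, -0.001], [-0.001, 0.001, -1.0]]
force: [0.6, 0.1, 0.5]
width: 0.04
```

```bash
python3 - <<'E'
from h import *
s=state();print(s['time_s'],s['position'],s['width'],np.round(s['joint_positions'],0))
p=shot('wrist');save(p,'w8');print(lsee(p,'teaspoon',0))
r=spotter.trace('teaspoon',p)[0];u=np.argwhere(r['mask'])[:,::-1];print(r['score'],len(u),u.min(0),u.max(0))
w=np.array([world(p,q,.004)[:2]*1e3 for q in u],np.float32)
print(cv2.minAreaRect(w))
c=w.mean(0);_,_,V=np.linalg.svd(w-c);d=V[0]*np.sign(V[0][1]);t=(w-c)@d;n=(w-c)@np.array([-d[1],d[0]])
print('c',c,'dir',d,'ang',np.degrees(np.arctan2(-d[0],d[1])),t.min(),t.max())
for a in np.arange(t.min(),t.max(),15):
    k=(t>=a)&(t<a+15);print(round(a+7),np.round(w[k].mean(0),1),round(np.ptp(n[k]),1))
E
```

```text
31.75 [0.3306615  0.29438211 0.19621496] 0.04001450302937468 [ 27. -13. 120.  -0.  73.  21.]
[(0.85, [327.3, 292.6]), (0.65, [404.6, 345.0])]
0.62 1839 [269 122] [300 245]
((327.3018798828125, 291.6645202636719), (29.260604858398438, 136.1757354736328), 3.4961349964141846)
c [324.5608  304.30292] dir [-4.2363128e-04  9.9999988e-01] ang 0.024272285 -81.199394 55.510605
-74 [324.5 230.8] 16.3
-59 [324.7 245.5] 15.5
-44 [324.5 260.3] 13.0
-29 [324.6 275.5] 10.4
-14 [324.6 290.3] 8.8
1 [324.6 306. ] 8.5
16 [324.7 322.2] 25.4
31 [324.5 335.7] 29.4
46 [324.5 349.9] 28.0
61 [324.5 358.9] 10.3
```

```bash
python3 - <<'E'
from h import *
p=shot('wrist');r=spotter.trace('teaspoon',p)[0]['mask']
for v in range(122,247,8):
    c=np.where(r[v])[0]
    if len(c): print(v,c.min(),c.max(),np.round(world(p,[(c.min()+c.max())/2,v],.004)[:2]*1e3,1))
g=rect(p,5,295,360,215,370,4);G=cv2.cvtColor(g,6)
# edges: column-wise strongest gradients in handle zone
e=cv2.Canny(cv2.GaussianBlur(G,(5,5),0),25,60)
for c in range(40,620,40):
    k=np.where(e[:,c-3:c+4].any(1))[0];print('y',370-c/4,'edge x',np.round(360-k/4,1)[:8:1] if len(k)<30 else len(k))
for n in ('top','side'):
    q=shot(n)
    for r in spotter.trace('teaspoon',q)[:1]:
        u=np.argwhere(r['mask'])[:,::-1];w=np.array([world(q,x,.004)[:2]*1e3 for x in u],np.float32);print(n,r['score'],len(u),cv2.minAreaRect(w))
E
```

```text
122 284 290 [324.2 359.9]
130 276 296 [324.  351.9]
138 273 298 [324.3 343.8]
146 272 298 [324.7 335.6]
154 273 296 [325.  327.3]
162 278 290 [325.3 318.9]
170 280 285 [324.6 310.3]
178 280 284 [325.  301.6]
186 278 283 [324.2 292.7]
194 276 284 [324.6 283.8]
202 275 284 [324.9 274.7]
210 273 283 [324.2 265.4]
218 271 282 [323.4 255.9]
226 269 282 [323.2 246.4]
234 269 282 [324.1 236.8]
242 269 282 [325.  227.1]
y 360.0 edge x [333.  332.8 332.5 332.2 332.  331.8 331.5 331.2]
y 350.0 edge x [339.2 339.  338.8 338.5 338.2 338.  337.8 337.5]
y 340.0 edge x [341.5 341.2 339.5 339.2 310.2]
y 330.0 edge x [339.5 338.5 338.2 311.2 311. ]
y 320.0 edge x []
y 310.0 edge x [351.5 351.2 351.  350.8 350.5 350.2 350.  349.8]
y 300.0 edge x [333.  332.8 332.5 332.2 332.  331.8 331.5 331.2]
y 290.0 edge x [329.  328.8 320.2 320.  317.8 317.5 317.2 317. ]
y 280.0 edge x [330.  329.8 318.2 318.  317.8 303.5 303.2 303. ]
y 270.0 edge x [331.  330.8 330.5 330.2 330.  318.5 318.2 318. ]
y 260.0 edge x [332.  331.8 331.5 317.8 317.5 317.2 317. ]
y 250.0 edge x [332.  331.8 317.2 316.5 316.2]
y 240.0 edge x [333.  332.8 316.2 316. ]
y 230.0 edge x [334.  333.8 315.8 315.5]
y 220.0 edge x []
top 0.51 167 ((507.4830322265625, -13.38796615600586), (41.41553497314453, 57.253929138183594), 86.99443817138672)
```

```bash
python3 - <<'E'
from h import *
p=shot('wrist');g=rect(p,5,295,360,215,370,2)
G=cv2.GaussianBlur(g,(3,3),0)
print('x    ',list(range(340,308,-2)))
for y in (345,335,310,300,290,280,270,260,250,240,230,224):
    print(y,[int(v) for v in G[40:104:4,int((370-y)*2)].mean(1)])
E
```

```text
x     [340, 338, 336, 334, 332, 330, 328, 326, 324, 322, 320, 318, 316, 314, 312, 310]
345 [237, 201, 224, 224, 225, 212, 213, 213, 210, 206, 202, 195, 191, 186, 185, 233]
335 [169, 206, 210, 211, 216, 227, 234, 233, 226, 217, 212, 203, 197, 193, 186, 212]
310 [238, 238, 238, 239, 239, 234, 190, 227, 233, 229, 233, 239, 238, 238, 238, 238]
300 [181, 183, 183, 201, 223, 205, 210, 238, 239, 231, 238, 238, 238, 238, 239, 239]
290 [191, 194, 197, 196, 197, 188, 154, 167, 165, 157, 163, 202, 215, 222, 226, 239]
280 [197, 199, 198, 198, 199, 189, 160, 164, 165, 159, 148, 192, 199, 198, 199, 200]
270 [200, 199, 199, 199, 200, 173, 162, 165, 163, 162, 155, 182, 198, 196, 199, 199]
260 [199, 200, 200, 201, 194, 157, 163, 162, 161, 161, 156, 172, 197, 202, 201, 202]
250 [201, 200, 201, 202, 156, 160, 165, 164, 162, 162, 160, 157, 200, 201, 202, 202]
240 [201, 201, 201, 202, 167, 161, 164, 164, 163, 162, 161, 155, 197, 203, 201, 201]
230 [200, 201, 203, 194, 151, 159, 161, 161, 161, 162, 161, 156, 184, 204, 202, 202]
224 [199, 200, 202, 203, 200, 179, 171, 170, 170, 174, 175, 189, 202, 203, 201, 202]
```

The spoon axis lies along y at x≈324.7, its middle at y≈292, bowl to the left. Turning the jaws 6° to match and gripping at mid-length.

send_rows(
  targets=[
    [[0,0,-0.05,-3,-1,-35,40],[0,0,-0.105,-6,-2.5,-75,40],[0,0,-0.105,-6,-2.5,-115,40],[0,0,-0.105,-6,-2.5,-150,40],[0,0,-0.105,-6,-2.5,-175,35],[0,0,-0.105,-6,-2.5,-187,35],[0,0,-0.105,-6,-2.5,-192,35],[0,0,-0.105,-6,-2.5,-192,35],[0,0,-0.105,-6,-2.5,-192,20],[0,0,-0.105,-6,-2.5,-192,8],[0,0,-0.105,-6,-2.5,-192,2],[0,0,-0.105,-6,-2.5,-192,0],[0,0,-0.105,-6,-2.5,-192,0],[0,0,-0.105,-6,-2.5,-192,0]],
  ],
  grip_force=30,
)

```text
time_s: 33.65
position: [0.3256, 0.2933, 0.0061]
tcp_rot: [[1.0, 0.001, 0.002], [0.001, -1.0, 0.001], [0.002, -0.001, -1.0]]
force: [-0.8, -0.2, 5.8]
width: 0.007
```

send_rows(
  targets=[
    [[0,0,0,0,0,3,0],[0,0,0,0,0,15,0],[0,0,0,0,0,40,0],[0,0,0,0,0,80,0],[0,0,0,3,-10,120,0],[0,0,0.03,10,-38,135,0],[0,0,0.06,21,-80,135,0],[0,0,0.09,32,-120,135,0],[0,0,0.105,43,-160,135,0],[0,0,0.105,53,-200,135,0],[0,0,0.105,64,-240,135,0],[0,0,0.105,73,-275,135,0],[0,0,0.105,81,-302,120,0],[0,0,0.105,84,-314,105,0],[0,0,0.105,84.5,-316,95,0],[0,0,0.105,84.5,-316,95,0],[0,0,0.105,84.5,-316,95,0]],
  ],
)

```text
time_s: 35.35
position: [0.4088, -0.0226, 0.1001]
tcp_rot: [[0.994, 0.107, -0.0], [0.107, -0.994, 0.0], [-0.0, -0.0, -1.0]]
force: [0.3, 0.0, -0.1]
width: 0.0065
```

```bash
python3 - <<'E'
from h import *
s=state();print(s['time_s'],s['position'],s['width'],np.round(s['tcp_rot'],3).tolist())
p=shot('wrist');save(p,'w9');z=s['position'][2]-.006+.003
for r in spotter.trace('teaspoon',p)[:1]:
    m=r['mask'];u=np.argwhere(m)[:,::-1];print(r['score'],len(u),u.min(0),u.max(0),lsee(p,'teaspoon',(z-.003)*1e3))
    for v in range(u[:,1].min(),u[:,1].max()+1,12):
        c=np.where(m[v])[0]
        if len(c): print(v,c.min(),c.max(),np.round(world(p,[(c.min()+c.max())/2,v],z)[:2]*1e3,1))
E
```

```text
35.35 [ 0.40879383 -0.02262559  0.10005401] 0.006507901812023948 [[0.994, 0.107, -0.0], [0.107, -0.994, 0.0], [-0.0, -0.0, -1.0]]
0.58 7390 [255 129] [319 365] [(0.71, [409.5, -23.7])]
129 281 293 [401.  44.]
141 266 308 [401.6  38.8]
153 259 313 [401.7  33.4]
165 256 317 [402.5  28. ]
177 255 318 [403.1  22.5]
189 255 318 [403.8  16.8]
201 257 314 [403.9  10.9]
213 265 307 [404.8   5. ]
225 276 296 [405.4  -1. ]
237 279 294 [406.3  -7.2]
249 280 294 [407.3 -13.6]
261 280 293 [407.7 -20.1]
273 280 293 [408.4 -26.8]
285 280 293 [409.2 -33.6]
297 280 293 [409.9 -40.6]
309 280 293 [410.7 -47.8]
321 279 294 [411.5 -55.2]
333 279 294 [412.3 -62.7]
345 274 299 [413.2 -70.5]
357 273 300 [414.  -78.5]
```

send_rows(
  targets=[
    [[0,0,0,0.5,-0.8,-30,0],[0,0,0,0.5,-0.8,-58,0],[0,0,0,0.5,-0.8,-74,0],[0,0,0,0.5,-0.8,-82,0],[0,0,0,0.5,-0.8,-85,0],[0,0,0,0.5,-0.8,-86.5,0],[0,0,0,0.5,-0.8,-86.5,0],[0,0,0,0.5,-0.8,-86.5,0]],
  ],
)

```text
time_s: 36.3
position: [0.4104, -0.0244, 0.0142]
tcp_rot: [[0.994, 0.106, 0.002], [0.106, -0.994, -0.001], [0.002, 0.001, -1.0]]
force: [0.1, 0.5, 0.8]
width: 0.0068
```

send_rows(
  targets=[
    [[0,0,0,0,0,-0.5,0],[0,0,0,0,0,-0.5,8],[0,0,0,0,0,-0.5,14],[0,0,0,0,0,-0.5,25],[0,0,0,0,0,0,35],[0,0,0,0,0,10,35],[0,0,0,0,0,35,35],[0,0,0,0,0,75,35],[0,0,0,0,0,120,35],[0,0,0,0,0,165,35],[0,0,0,0,0,210,35],[0,0,0,0,20,245,35],[0,0,0,0,35,260,35],[0,0,0,0,35,260,35],[0,0,0,0,35,260,35]],
  ],
)

```text
time_s: 37.8
position: [0.4091, 0.0109, 0.273]
tcp_rot: [[0.994, 0.107, -0.0], [0.107, -0.994, -0.0], [-0.0, 0.0, -1.0]]
force: [-0.6, -0.2, 0.4]
width: 0.035
```

```bash
python3 - <<'E'
from h import *
s=state();print(s['time_s'],s['position'],np.round(s['joint_positions'],0))
p=shot('wrist');save(p,'w10')
for k,z in [('coffee_cup',16),('egg_cup',8),('egg',49),('salt_shaker',8),('teaspoon',8),('coaster',8),('tray',0)]: print(k,lsee(p,k,z,1))
print('coaster',circ(p,16,504,-103,48.5,w=60,n=1),'cup',circ(p,71,504,-103,29.5,n=1),'salt',circ(p,82,495,-16,17,n=2),'egg',circ(p,85,489,47,23,n=2))
m=spotter.trace('teaspoon',p)[0]['mask'];u=np.argwhere(m)[:,::-1]
w=np.array([world(p,q,.012)[:2]*1e3 for q in u],np.float32);print('spoon',cv2.minAreaRect(w))
a=rect(p,16,350,620,-210,120,2);cv2.imwrite('pics/fin.png',a)
E
```

```text
37.8 [0.40914802 0.01088221 0.27303773] [-14. -23. 120.  -0.  83. -21.]
coffee_cup [(0.83, [507.5, -110.7])]
egg_cup [(0.59, [485.9, 48.4])]
egg [(0.97, [489.0, 49.1])]
salt_shaker [(0.97, [489.8, -10.6])]
teaspoon [(0.84, [411.6, -30.6])]
coaster [(0.88, [505.2, -101.3])]
tray [(0.96, [475.2, -13.9])]
coaster [(503.9, -102.1, 47.5)] cup [(503.1, -104.1, 30.5)] salt [(494.6, -14.4, 16.9), (481.9, -0.6, 16.7)] egg [(485.1, 48.4, 23.4), (474.9, 52.1, 20.9)]
spoon ((409.15142822265625, -26.370338439941406), (26.924833297729492, 136.6298828125), 5.48183012008667)
```

View pics/fin.png

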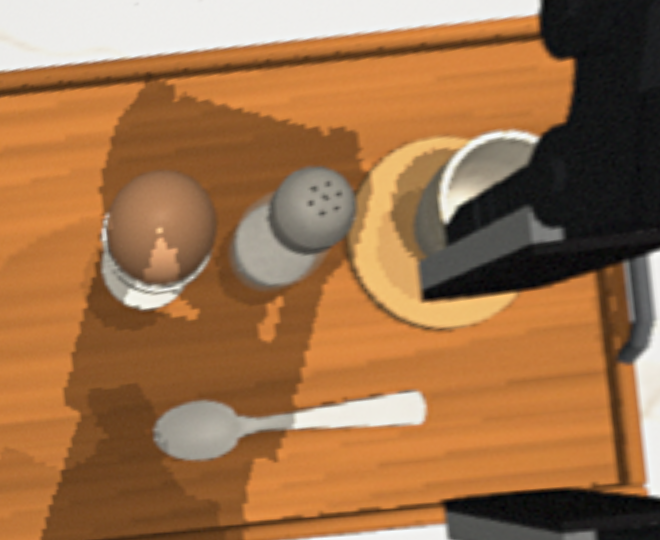

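The final view shows the egg upright in the egg cup (160,225), then the salt shaker (270,245 at its base) and the coaster with the cup (445,235), all in one row. The spoon lies parallel in front (290,425) with its handle to the right. Handing in.

```bash
python3 -c "
from h import *
print(close_job())"
```

```text
the job is handed in; nothing more can be done
None
```

I laid the tray in the order you asked and handed the job in at about 38 s of robot time. The hand-in gives no verdict.

| Item | Last check |
|---|---|
| Plain coffee cup | Bowl within about 2 mm of the coaster centre; handle points to the tray's right |
| Egg cup and egg | About 151 mm left of the coaster, level with it; egg upright |
| Salt shaker | On the same line, with an intended gap of about 17 mm on each side |
| Teaspoon | Flat, handle end to the right, at 5.5–6° against the tray's 6° (parallel to its front edge) |

- **Spoon centring:** the readings put its centre within about 2 mm of the salt shaker's.
- **Disagreements:** in the last, slanted picture the spotter was 5–8 mm off the other measurements for the cup, salt shaker and spoon. I went by the outline fits and the earlier close views. The last egg outline also read about 4 mm nearer the front than the egg cup, but its place in the picture matched an upright egg.
- **Not re-measured:** I planned no contact with the patterned cup, jam jar or the purple and red look-alikes, but I did not measure them again at the end. The fingers partly hid the coffee cup in the final picture.

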